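# Dispense one cedar disc and push it onto the cork pad

## Robot

A 6-joint arm with a two-finger parallel gripper is mounted at the origin on the work surface. World frame = base frame: x ahead of the robot, y to its left, z up, the work surface at z = 0. Lengths are in mm, angles in rad, forces in N, time in s.
With the tool pointing down it reaches from about 350 to 775 mm from the base axis. Payload 7.3 kg.
Tool frame: the origin (TCP) lies at the very end of the fingers, on their centre line; the grasp point (between the pads) lies 19 mm behind it; z points along the fingers, y is the line along which they close (so a half turn about z gives the same grasp; the last joint's range is limited). The gripper opens to 92 mm and grips with 3 to 60 N. Pads are 19 mm wide; open, the fingers measure 130 mm over their backs; the gripper's body (75 mm by 190 mm) begins 47 mm behind the grasp point.
Start: joints at [1.149, 0.342, 1.524, -0, 1.275, -0.146], TCP at [142.951, 505.183, 226.741] pointing down, gripper open.
Joint ranges: [-2.53, 2.53], [-0.77, 2.02], [0.04, 2.7], [-1, 4.14], [0.28, 2.66], [-3.11, 3.11]. Speed limits (rad/s): [2.57, 2.57, 3.14, 3.14, 3.14, 3.14].

## Interface

Orientations are given as [roll, pitch, yaw] about the fixed x, y, z axes, in that order (R = Rz(yaw) Ry(pitch) Rx(roll)).
In Python, from plant import get_obs, capture, close_job gives the robot as it stands. The module is installed in compiled form; this text tells all that it offers.
- The arm moves only by the shell command python3 -m handwheel 'ROWS'. ROWS is JSON, a list of rows, each a list of 3 entries, a list of its own where there are three numbers: the turn, a rotation vector about the tool's x, y, z in degrees, then the shift along the tool's x, y, z in m, then the opening, from 0 (shut) to 1 (fully open). A call has 1 to 12 rows; each row is the pose to reach, as a shift and turn from the pose commanded when the call began, along the tool's axes at that moment; what a row does not reach only later rows make up. A row lasts 1/10 s, in which the tool goes at most 50 mm and 8.59 degrees, less where a joint would pass 70% of its speed; a pose out of reach is approached as far as the arm can. A call with a gripper value outside its range is refused whole. The fingers move at their own pace and stop on an object; the grip force is fixed at half the most. Time passes only in rows, so rows that repeat a pose let the fingers close. It gives the time, the measured TCP pose, the force, the opening and the grip force at its end, in the units of the state.
- get_obs(): the state, without advancing time (a new reading comes with each control period).
- capture(name): name is "side" or "top"; returns a dict with "image" (420x560x3 uint8, red, green, blue), "depth" (420x560 float32, mm along the optical axis (not along the pixel's ray), 0 where there is no reading), "fx", "fy", "cx", "cy" (pixels), "camera_from_world" (4x4, takes a point from world to camera coordinates). Camera axes: x right, y down, z forward; pixel columns grow to the right and rows downward; lengths in mm; the calibration is good to about 2 mm. A picture is of the moment at which its call begins.
- close_job(): hands the job in; it is judged then, once.
The state is a dict: "time": time; "joint_positions": joint angles; "dq": joint speeds; "tau": joint torques, N m; "tool_pos": TCP position; "tcp_rot": TCP orientation; "contact_force": force on the tool from outside, world axes, zero at the start; "moment": the same for the moment, N m; "grip_width": finger opening in mm; "finger_force": force on a finger pad.
Only numpy, scipy, OpenCV 4.12 (cv2) and the standard library are available. Lean on these libraries where they do the work, as an engineer would, in place of code of your own. Each camera call takes 0.05 s, during which the arm holds its last target. There are 200 camera calls.

## Task

Press the blue plunger of the white cedar-disc dispenser all the way down once and let it come back up, so that a single cedar disc comes out at its front onto the red shelf. Then push that disc along the shelf with the fingertips, never picking it up, until it lies wholly on the round cork pad, not the grey one. Leave the remaining discs in the dispenser and do not disturb the vase, the button box or the key hook.

Things in the scene. Friction and masses are not known exactly. Their poses are not given: they have to be found in the camera images.
- dispenser: white dispenser fixed on the shelf, 110 x 48 x 44 mm (72 mm high with the plunger). Origin: on the shelf, on the axis of the magazine, an open-topped square shaft 42 x 42 mm inside that holds three discs. The shaft's outer walls end at x = -24 mm and y = +-24 mm; the solid rear housing runs from x = +24 to +86 mm. z is up; the discs leave through a slot 15 mm high, at shelf level, in the front wall, along the dispenser's -x axis (roughly towards the robot)
- plunger (a joint): plunger travel, m: 0 up, 0.020 fully down. Sprung, returns by itself: 2 N starts it, about 6 N holds it down. It drives a slide that pushes the lowest disc out three times as far; pressed slowly, the disc ends with its centre about 60 mm in front of the dispenser's origin, 15 mm clear of the front wall (further if pressed fast). Then the next disc drops: a second press ejects it
- plunger_top (a point): centre of the top of the plunger's blue round cap, 34 mm diameter, 72 mm above the shelf when up; 52 mm behind (+x of) the dispenser's origin. Moves down with the plunger
- disc1: lowest cedar disc, the one that comes out first: pale wooden disc, 40 mm diameter, 12 mm thick, about 15 g, sliding flat on the shelf. Origin: centre of its underside; z is its axis
- disc2: second cedar disc in the stack, same size; must stay in the dispenser
- disc3: top cedar disc in the stack, same size; must stay in the dispenser
- cork_pad: target: flat round cork-brown pad, 90 mm diameter, paper-thin (0.8 mm, things slide onto it without a step), fixed on the shelf. Origin: its centre
- grey_pad: the same pad in grey felt, not the target. Origin: its centre; may lie on either side of the dispenser
- vase: small blue ceramic vase, 60 mm widest diameter, 80 mm high, loose; origin: centre of its underside. Leave alone
- button_box: clear plastic box with a green clip lid and a few buttons on it, 110 x 74 x 47 mm, loose; origin: centre of its underside, long side along x. Leave alone
- key_hook: steel key hook stand, round base 64 mm diameter, thin post 73 mm high with a hook to -x, loose; origin: centre of its underside. Leave alone
Things that resemble listed ones, but are neither listed nor needed, are in the scene too. What is shaped like the dispenser but orange or yellow is not meant.

How it is judged (in metres and radians):
On the way, in this order (a step that is already met when the one before it is completed fails the run):
1. the plunger is pressed fully down (at least 18 of its 20 mm) (value of joint plunger above 0.018 m), for 0.1 s.
2. the plunger is up again and one disc lies out in front of the dispenser (value of joint plunger below 0.003 m and horizontal distance between disc1 and dispenser above 0.045 m), for 0.1 s.
At the end, for the whole second after the job is handed in: The ejected disc lies flat and still, wholly on the cork pad (centres within 26 mm), the plunger is up, the other two discs are in the magazine (within 8 mm of its axis), and the vase, button box and key hook are within 20 mm of where they stood (horizontal distance between disc1 and cork_pad below 0.026 m and height (world z) of disc1 below 0.003 m and angle between disc1's own z axis and vertical below 0.08 rad and linear speed of disc1 below 0.01 m/s and value of joint plunger below 0.003 m and horizontal distance between each of disc2, disc3 and dispenser below 0.008 m and not (distance of vase from where it was at the start of the episode above 0.02 m) and not (distance of button_box from where it was at the start of the episode above 0.02 m) and not (distance of key_hook from where it was at the start of the episode above 0.02 m)); the robot touches nothing.
It fails at once if the ejected disc is lifted or flipped (underside centre more than 15 mm above the shelf) (height (world z) of disc1 above 0.015 m).
It fails at once if the second or third disc leaves the magazine (plunger pressed again, or a disc lifted out) (horizontal distance between any of disc2, disc3 and dispenser above 0.012 m or height (world z) of disc2 above 0.02 m or height (world z) of disc3 above 0.032 m).
It fails at once if the vase is moved by more than 20 mm or tipped (distance of vase from where it was at the start of the episode above 0.02 m or angle between vase's own z axis and vertical above 0.35 rad).
It fails at once if the button box is moved by more than 20 mm or tipped (distance of button_box from where it was at the start of the episode above 0.02 m or angle between button_box's own z axis and vertical above 0.35 rad).
It fails at once if the key hook stand is moved by more than 20 mm or tipped (distance of key_hook from where it was at the start of the episode above 0.02 m or angle between key_hook's own z axis and vertical above 0.35 rad).
It also fails if it takes over 64 s, if anything falls off the work surface, if the arm or the gripper's body presses on something with over 40 N, if the wrist force passes 120 N, or if a joint passes its speed limit or range.

## Working session

There is one attempt and no reset: what is moved stays moved. The work goes in short steps, Python scripts to look and compute and a shell command to move; the robot and the scene stay as the last step left them, time stands still between calls to the robot, and variables do not carry over. Pictures are saved under pics/ and viewed, at most 10 in all, crops included, and the job is handed in when it is done.

```bash
mkdir -p pics; cat > h.py <<'E'
import numpy as np, cv2
from plant import get_obs, capture
def pts(c):
    h,w=c["depth"].shape; v,u=np.mgrid[:h,:w]; d=c["depth"]
    P=np.stack([(u-c["cx"])/c["fx"]*d,(v-c["cy"])/c["fy"]*d,d],-1)
    M=np.linalg.inv(c["camera_from_world"]); return P@M[:3,:3].T+M[:3,3]
def ray(c,u,v,z):
    M=np.linalg.inv(c["camera_from_world"]); r=M[:3,:3]@[(u-c["cx"])/c["fx"],(v-c["cy"])/c["fy"],1]
    o=M[:3,3]; return o+r*(z-o[2])/r[2]
def proj(c,p):
    q=c["camera_from_world"]@np.append(p,1); return q[0]/q[2]*c["fx"]+c["cx"],q[1]/q[2]*c["fy"]+c["cy"]
E
python3 - <<'E'
from h import *
for n in("top","side"):
    c=capture(n); cv2.imwrite(f"pics/{n}0.png",c["image"][:,:,::-1]); np.save(n+"0.npy",c,allow_pickle=True)
    print(n,c["fx"],np.linalg.inv(c["camera_from_world"]).round(2))
o=get_obs();print(o)
E
```

```text
top 522.8781763447654 [[ 1.00000e-02 -9.90000e-01  1.30000e-01  4.40080e+02]
 [-1.00000e+00 -2.00000e-02 -1.00000e-02  7.37800e+01]
 [ 1.00000e-02 -1.30000e-01 -9.90000e-01  1.05461e+03]
 [ 0.00000e+00  0.00000e+00  0.00000e+00  1.00000e+00]]
side 479.4420073587745 [[ 8.8000e-01 -2.6000e-01  4.1000e-01  1.0673e+02]
 [-4.8000e-01 -4.4000e-01  7.5000e-01 -8.0466e+02]
 [-1.0000e-02 -8.6000e-01 -5.1000e-01  6.5517e+02]
 [ 0.0000e+00  0.0000e+00  0.0000e+00  1.0000e+00]]
{'time': 0.1, 'joint_positions': array([ 1.14900632e+00,  3.42685867e-01,  1.52490406e+00, -3.15108390e-06,
        1.27538216e+00, -1.46008589e-01]), 'dq': array([ 0.00029386,  0.00015571, -0.0022229 , -0.00221302, -0.00018251,
        0.00012151]), 'tau': array([ 2.72568075e-03, -4.32007813e+01, -2.44696158e+01,  7.19389971e-02,
        5.26853988e-02, -5.72950285e-05]), 'tool_pos': array([142.7960733 , 504.84375579, 226.10350229]), 'tcp_rot': array([-3.14022746e+00, -1.97712862e-04,  2.86581202e+00]), 'contact_force': array([-0.43019937,  0.14669829, -0.35466239]), 'moment': array([-0.01102582, -0.02803117,  0.05002018]), 'finger_force': 0.0, 'grip_width': 91.80333973969468}
```

View pics/top0.png

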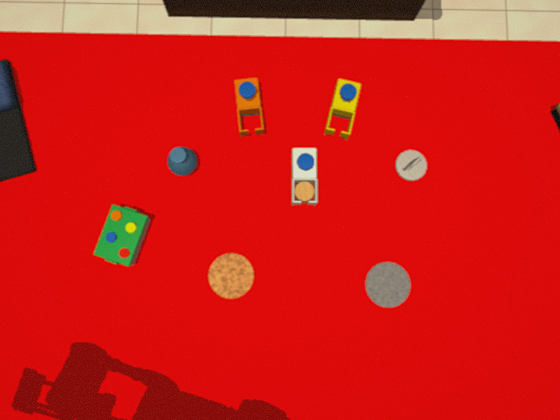

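View pics/side0.png

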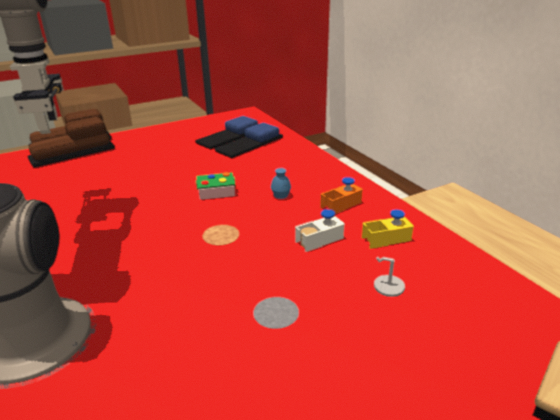

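Top view: the candidates are the orange dispenser (248,105), the yellow one (344,108) and the white one (305,176). The white one has its cap at (306,161) and a disc in the magazine at (304,191), so it is the target. The cork pad is at (231,275) and the grey pad at (388,285). The side view agrees: white dispenser at (320,232), cork pad at (221,235).

```bash
python3 - <<'E'
from h import *
for n,boxes in(("top",dict(cap=(290,145,322,176),disc=(292,178,318,204),cork=(200,245,262,305),grey=(358,255,418,315),white=(285,140,325,210))),("side",dict(cap=(318,206,340,226),cork=(198,220,245,250)))):
    c=np.load(n+"0.npy",allow_pickle=True).item(); im=c["image"].astype(int); P=pts(c); r,g,b=im[...,0],im[...,1],im[...,2]
    M=dict(cap=(b>r+40)&(b>g+20),disc=(r>g+25)&(g>90),cork=(g>70)&(r>g),grey=(abs(r-g)<30)&(g>60),white=(abs(r-g)<40)&(g>120))
    for k,(x0,y0,x1,y1) in boxes.items():
        m=np.zeros(r.shape,bool); m[y0:y1,x0:x1]=M[k][y0:y1,x0:x1]
        cn=max(cv2.findContours(m.astype(np.uint8),0,1)[0],key=cv2.contourArea)
        (u,v),rad=cv2.minEnclosingCircle(cn); mm=np.zeros(r.shape,np.uint8);cv2.drawContours(mm,[cn],-1,1,-1)
        vv,uu=np.nonzero(mm); u,v=uu.mean(),vv.mean()
        z=dict(cap=72,cork=0.8,grey=.8,disc=36,white=44)[k]
        print(n,k,(round(u,1),round(v,1)),'rad',round(rad,1),'ray',ray(c,u,v,z).round(1),'depth med',np.median(P[mm>0],0).round(1),len(uu))
        if k=="white":print(cv2.minAreaRect(cn))
c=np.load("top0.npy",allow_pickle=True).item()
cv2.imwrite("pics/crop.png",cv2.resize(c["image"][130:215,265:345,::-1],None,fx=6,fy=6,interpolation=2))
P=pts(c)
for p in((183,160),(122,235),(411,165)):print(P[p[1],p[0]].round())
E
```

```text
top cap (np.float64(305.2), np.float64(161.1)) rad 8.3 ray [663.7   3.5  72. ] depth med [663.9   3.9  71.8] 216
top disc (np.float64(304.1), np.float64(190.9)) rad 12.4 ray [611.8   2.7  36. ] depth med [611.9   2.9  35.5] 342
top cork (np.float64(230.6), np.float64(275.4)) rad 23.3 ray [444.3 146.1   0.8] depth med [4.438e+02 1.460e+02 3.000e-01] 1678
top grey (np.float64(387.6), np.float64(284.3)) rad 22.3 ray [ 431.4 -167.7    0.8] depth med [ 431.7 -167.9    0.5] 1500
top white (np.float64(303.9), np.float64(169.2)) rad 29.4 ray [653.9   3.9  44. ] depth med [654.5   5.6  44.1] 982
((304.0, 175.5), (55.0, 24.0), 90.0)
side cap (np.float64(327.8), np.float64(213.3)) rad 6.2 ray [663.8  -4.3  72. ] depth med [664.9  -3.2  71. ] 85
side cork (np.float64(220.5), np.float64(234.5)) rad 18.8 ray [445.7 141.8   0.8] depth med [ 4.461e+02  1.431e+02 -3.000e-01] 644
[661. 237.  78.]
[519. 356.  41.]
[ 659. -200.   72.]
```

View pics/crop.png

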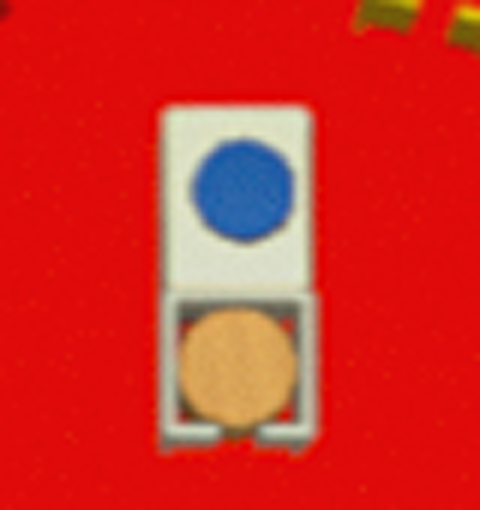

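The crop confirms it: white body, blue cap, and a pale disc in the shaft. The cap is at about (664, 3) and the magazine at (612, 3), 52 mm apart as specified. Next I go above the plunger with the fingers shut.

```bash
cat >> h.py <<'E'
from scipy.spatial.transform import Rotation as Ro
def go(x,y,z,yaw,cur=None):
    o=get_obs(); R=Ro.from_euler("xyz",o["tcp_rot"]); T=Ro.from_euler("xyz",[np.pi,0,yaw])
    print("t",round(o["time"],2),"at",o["tool_pos"].round(1),"yaw",round(o["tcp_rot"][2],3),"F",o["contact_force"].round(1),"w",round(o["grip_width"],1))
    print("turn",np.degrees((R.inv()*T).as_rotvec()).round(2),"shift",((R.inv().apply(np.array([x,y,z])-o["tool_pos"]))/1000).round(4))
E
python3 -c "
from h import *
go(400,254,200,1.5708);go(663,2,110,1.5708)"
```

```text
t 0.1 at [142.8 504.8 226.1] yaw 2.866 F [-0.4  0.1 -0.4] w 91.8
turn [-7.00e-02  4.00e-02  7.42e+01] shift [-0.3158 -0.1713  0.0263]
t 0.1 at [142.8 504.8 226.1] yaw 2.866 F [-0.4  0.1 -0.4] w 91.8
turn [-7.00e-02  4.00e-02  7.42e+01] shift [-0.6375 -0.342   0.1164]
```

```bash
python3 -m handwheel '[[[0,0,74.2],[-0.316,-0.171,0.026],0],[[0,0,74.2],[-0.316,-0.171,0.026],0],[[0,0,74.2],[-0.316,-0.171,0.026],0],[[0,0,74.2],[-0.316,-0.171,0.026],0],[[0,0,74.2],[-0.316,-0.171,0.026],0],[[0,0,74.2],[-0.316,-0.171,0.026],0],[[0,0,74.2],[-0.316,-0.171,0.026],0],[[0,0,74.2],[-0.316,-0.171,0.026],0],[[0,0,74.2],[-0.316,-0.171,0.026],0],[[0,0,74.2],[-0.316,-0.171,0.026],0],[[0,0,74.2],[-0.316,-0.171,0.026],0],[[0,0,74.2],[-0.316,-0.171,0.026],0]]'
python3 -c "
from h import *
go(663,2,110,1.5708)"
```

```text
time: 1.3
tool_pos: [400.1, 254.9, 200.7]
tcp_rot: [-3.141, -0.0, 1.574]
contact_force: [0.5, -0.3, 0.0]
grip_width: 1.9
finger_force: 0.0
t 1.3 at [400.1 254.9 200.7] yaw 1.574 F [ 0.5 -0.3  0. ] w 1.9
turn [-0.01 -0.    0.16] shift [-0.2537  0.2622  0.0906]
```

```bash
python3 -m handwheel '[[[0,0,0],[-0.253,0.263,0.091],0],[[0,0,0],[-0.253,0.263,0.091],0],[[0,0,0],[-0.253,0.263,0.091],0],[[0,0,0],[-0.253,0.263,0.091],0],[[0,0,0],[-0.253,0.263,0.091],0],[[0,0,0],[-0.253,0.263,0.091],0],[[0,0,0],[-0.253,0.263,0.091],0],[[0,0,0],[-0.253,0.263,0.091],0],[[0,0,0],[-0.253,0.263,0.091],0],[[0,0,0],[-0.253,0.263,0.091],0],[[0,0,0],[-0.253,0.263,0.091],0]]'
python3 - <<'E'
from h import *
go(663,2,76,1.5708)
a=[]
for n,x0,y0 in(("top",250,130),("side",290,170)):
    c=capture(n); print(n,[round(float(t)) for t in proj(c,get_obs()["tool_pos"])]); a.append(cv2.resize(c["image"][y0:y0+85,x0:x0+80,::-1],None,fx=5,fy=6))
cv2.imwrite("pics/above.png",np.hstack(a))
E
```

```text
time: 2.4
tool_pos: [662.8, 3.1, 110.1]
tcp_rot: [-3.141, -0.0, 1.573]
contact_force: [0.2, -0.4, -0.4]
grip_width: 0.4
finger_force: 0.0
t 2.4 at [662.8   3.1 110.1] yaw 1.573 F [ 0.2 -0.4 -0.4] w 0.4
turn [-0.01 -0.02  0.11] shift [-0.0011  0.0002  0.0341]
top [307, 157]
side [326, 198]
```

View pics/above.png

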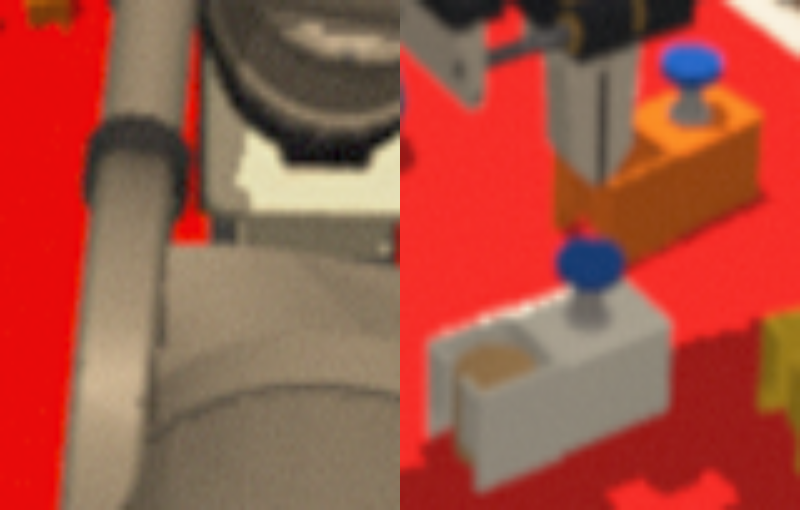

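Side crop: the shut fingertips (px 330,200) are above the white dispenser's cap (px 328,213). The offset is a few mm, well inside the 17 mm cap radius. Pressing slowly.

```bash
python3 -m handwheel '[[[0,0,0],[0,0,0.020],0],[[0,0,0],[0,0,0.034],0],[[0,0,0],[0,0,0.037],0],[[0,0,0],[0,0,0.039],0],[[0,0,0],[0,0,0.041],0],[[0,0,0],[0,0,0.043],0],[[0,0,0],[0,0,0.045],0],[[0,0,0],[0,0,0.047],0],[[0,0,0],[0,0,0.049],0],[[0,0,0],[0,0,0.051],0],[[0,0,0],[0,0,0.053],0],[[0,0,0],[0,0,0.055],0]]'
```

```text
time: 3.7
tool_pos: [663.7, 1.8, 55.1]
tcp_rot: [3.141, -0.0, 1.571]
contact_force: [-1.7, 2.1, 5.8]
grip_width: 0.4
finger_force: 3.1
```

```bash
python3 -m handwheel '[[[0,0,0],[0,0,0.001],0],[[0,0,0],[0,0,0.002],0],[[0,0,0],[0,0,0.003],0],[[0,0,0],[0,0,0.0035],0],[[0,0,0],[0,0,0.0035],0],[[0,0,0],[0,0,0.0035],0]]'
```

```text
time: 4.3
tool_pos: [663.7, 1.8, 52.2]
tcp_rot: [3.14, -0.0, 1.571]
contact_force: [-3.3, 2.3, 9.2]
grip_width: 0.6
finger_force: 4.2
```

```bash
python3 -m handwheel '[[[0,0,0],[0,0,0.001],0],[[0,0,0],[0,0,0.001],0],[[0,0,0],[0,0,0.001],0]]'; python3 - <<'E'
from h import *
c=capture("side");cv2.imwrite("pics/down.png",cv2.resize(c["image"][180:265,260:360,::-1],None,fx=6,fy=6))
E
```

```text
time: 4.6
tool_pos: [663.9, 1.8, 52.0]
tcp_rot: [3.14, -0.0, 1.571]
contact_force: [-5.7, 2.8, 14.1]
grip_width: 0.3
finger_force: 6.6
```

View pics/down.png

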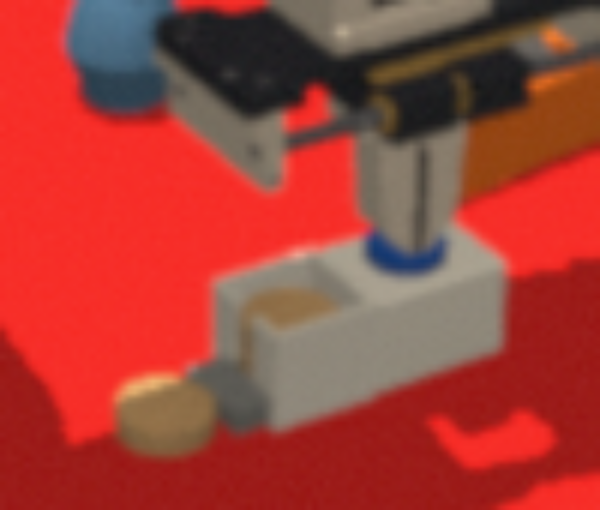

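The cap is flush on its stop (z 52, force rising) and the disc is out in front of the slide, at about px (287,249). Releasing now.

```bash
python3 -m handwheel '[[[0,0,0],[0,0,-0.005],0],[[0,0,0],[0,0,-0.010],0],[[0,0,0],[0,0,-0.015],0],[[0,0,0],[0,0,-0.020],0],[[0,0,0],[0,0,-0.030],0],[[0,0,0],[0,0,-0.070],0],[[0,0,0],[0,0,-0.080],0],[[0,0,0],[-0.05,-0.05,-0.08],0],[[0,0,0],[-0.1,-0.1,-0.08],0],[[0,0,0],[-0.15,-0.12,-0.08],0],[[0,0,0],[-0.16,-0.12,-0.08],0.2],[[0,0,0],[-0.16,-0.12,-0.08],0.2]]'
cat > disc.py <<'E'
from h import *
c=capture("top"); im=c["image"].astype(int); r,g,b=im[...,0],im[...,1],im[...,2]
P=pts(c); m=((r>g+15)&(g>60)&(P[...,2]>5)&(P[...,2]<20)&(P[...,0]<590)&(P[...,0]>380)).astype(np.uint8)
k=[q for q in cv2.findContours(m,0,1)[0] if cv2.contourArea(q)>100]
for q in k:
    mm=np.zeros(m.shape,np.uint8);cv2.drawContours(mm,[q],-1,1,-1);vv,uu=np.nonzero(mm)
    print("disc px",uu.mean().round(1),vv.mean().round(1),"area",len(uu),"r",round(cv2.minEnclosingCircle(q)[1],1),ray(c,uu.mean(),vv.mean(),12).round(1),"z",np.median(P[mm>0][:,2]).round(1))
E
python3 disc.py; python3 - <<'E'
from h import *
c=capture("top");cv2.imwrite("pics/out.png",cv2.resize(c["image"][120:300,200:420,::-1],None,fx=3.3,fy=3.3))
go(548,-60,60,1.5708)
E
```

```text
time: 5.85
tool_pos: [541.1, -163.4, 130.5]
tcp_rot: [-3.141, 0.002, 1.565]
contact_force: [-0.3, -0.2, -0.1]
grip_width: 11.9
finger_force: 0.0
disc px 303.0 221.8 area 300 r 9.9 [552.9   2.9  12. ] z 11.7
t 5.95 at [ 543.1 -159.7  130.4] yaw 1.568 F [-0.   1.   1.4] w 16.7
turn [ 0.03  0.   -0.18] shift [0.0997 0.0045 0.0704]
```

View pics/out.png

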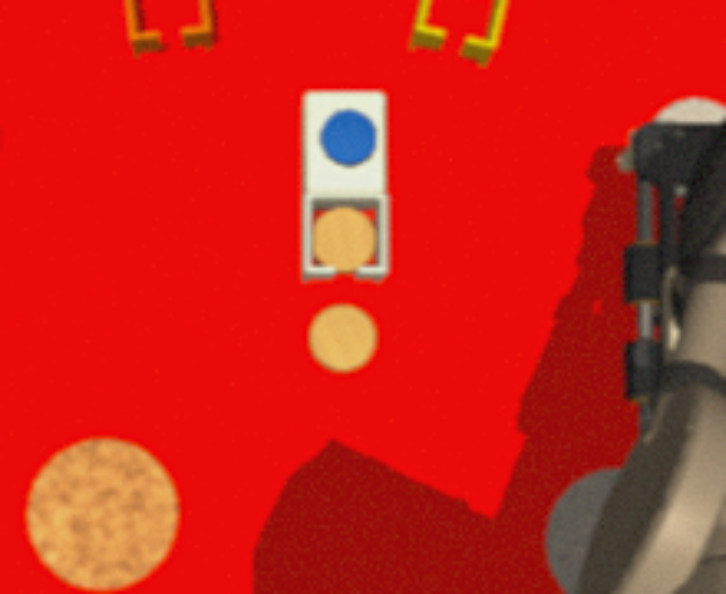

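The disc is out at (553, 3), the plunger is up, and the second disc is in the magazine. Now I come in beside the disc at y = -60, with the fingers about 17 mm apart as a cradle.

```bash
python3 -m handwheel '[[[0,0,0],[0.05,0.007,0.03],0.2],[[0,0,0],[0.1,0.007,0.07],0.2],[[0,0,0],[0.1,0.007,0.1],0.2],[[0,0,0],[0.1,0.007,0.123],0.2],[[0,0,0],[0.1,0.007,0.123],0.2],[[0,0,0],[0.1,0.007,0.123],0.2],[[0,0,0],[0.1,0.007,0.123],0.2]]'
python3 -c "
from h import *
go(551,-35,7,1.5708);go(551,120,7,1.5708)"; python3 disc.py
```

```text
time: 6.65
tool_pos: [551.9, -58.5, 8.8]
tcp_rot: [3.138, 0.001, 1.571]
contact_force: [0.1, 0.0, 1.1]
grip_width: 18.2
finger_force: 0.0
t 6.65 at [551.9 -58.5   8.8] yaw 1.571 F [0.1 0.  1.1] w 18.2
turn [0.18 0.04 0.01] shift [ 0.0235 -0.0009  0.0018]
t 6.65 at [551.9 -58.5   8.8] yaw 1.571 F [0.1 0.  1.1] w 18.2
turn [0.18 0.04 0.01] shift [ 0.1785 -0.0009  0.0017]
disc px 303.0 221.9 area 302 r 9.9 [552.8   2.9  12. ] z 11.5
```

```bash
python3 -m handwheel '[[[0,0,0],[0.020,0,0.002],0.2],[[0,0,0],[0.026,0,0.002],0.2],[[0,0,0],[0.032,0,0.002],0.2],[[0,0,0],[0.038,0,0.002],0.2],[[0,0,0],[0.044,0,0.002],0.2],[[0,0,0],[0.052,0,0.002],0.2],[[0,0,0],[0.060,0,0.002],0.2],[[0,0,0],[0.068,0,0.002],0.2],[[0,0,0],[0.076,0,0.002],0.2],[[0,0,0],[0.082,0,0.002],0.2],[[0,0,0],[0.086,0,0.002],0.2],[[0,0,0],[0.088,0,0.002],0.2]]'
python3 disc.py; python3 - <<'E'
from h import *
c=capture("side");cv2.imwrite("pics/push.png",cv2.resize(c["image"][150:290,170:370,::-1],None,fx=4,fy=4))
E
```

```text
time: 7.9
tool_pos: [550.4, 30.1, 5.2]
tcp_rot: [3.142, -0.0, 1.571]
contact_force: [0.6, 0.1, 0.5]
grip_width: 18.1
finger_force: 0.1
```

View pics/push.png

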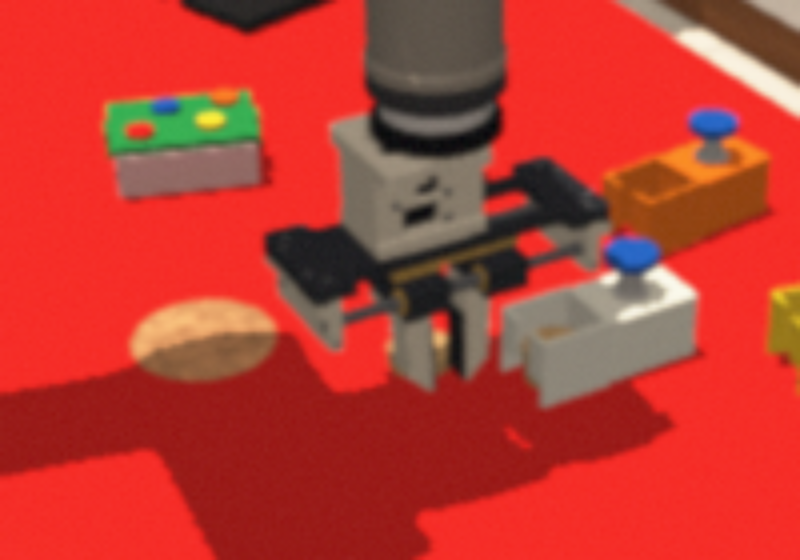

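The disc sits in the cradle behind the fingertips (crop 430,345), clear of the dispenser. I keep pushing +y.

```bash
python3 -m handwheel '[[[0,0,0],[0.005,0,-0.001],0.2],[[0,0,0],[0.013,0,-0.001],0.2],[[0,0,0],[0.021,0,-0.001],0.2],[[0,0,0],[0.030,0,-0.001],0.2],[[0,0,0],[0.039,0,-0.001],0.2],[[0,0,0],[0.048,0,-0.001],0.2],[[0,0,0],[0.057,0,-0.001],0.2],[[0,0,0],[0.066,0,-0.001],0.2],[[0,0,0],[0.075,0,-0.001],0.2],[[0,0,0],[0.082,0,-0.001],0.2],[[0,0,0],[0.087,0,-0.001],0.2],[[0,0,0],[0.088,0,-0.001],0.2]]'
python3 -m handwheel '[[[0,0,0],[-0.010,0,0],0.2],[[0,0,0],[-0.030,0,-0.03],0.2],[[0,0,0],[-0.080,0,-0.07],0.2],[[0,0,0],[-0.12,0,-0.11],0.2],[[0,0,0],[-0.17,0,-0.11],0.2],[[0,0,0],[-0.19,0,-0.11],0.2],[[0,0,0],[-0.19,0,-0.11],0.2]]'
python3 disc.py; python3 -c "
from h import *
go(620,146,118,3.1416)"
```

```text
time: 9.2
tool_pos: [550.4, 118.2, 6.2]
tcp_rot: [3.142, -0.0, 1.571]
contact_force: [0.0, -1.4, -0.7]
grip_width: 18.8
finger_force: 0.1
time: 9.9
tool_pos: [550.7, -77.9, 117.3]
tcp_rot: [3.139, 0.002, 1.565]
contact_force: [-0.4, 0.7, 0.2]
grip_width: 18.5
finger_force: 0.0
disc px 231.5 222.6 area 308 r 9.9 [549.2 146.1  12. ] z 11.5
t 9.95 at [550.2 -75.5 116.5] yaw 1.566 F [ 0.4  0.7 -0.2] w 18.4
turn [ 2.000e-02  5.000e-02 -9.028e+01] shift [ 0.2218  0.0687 -0.0015]
```

```bash
python3 -m handwheel '[[[0,0,-90],[0.222,0.036,0],0.2],[[0,0,-90],[0.222,0.036,0],0.2],[[0,0,-90],[0.222,0.036,0],0.2],[[0,0,-90],[0.222,0.036,0],0.2],[[0,0,-90],[0.222,0.036,0],0.2],[[0,0,-90],[0.222,0.036,0],0.2],[[0,0,-90],[0.222,0.036,0],0.2],[[0,0,-90],[0.222,0.036,0],0.2],[[0,0,-90],[0.222,0.036,0],0.2],[[0,0,-90],[0.222,0.036,0],0.2],[[0,0,-90],[0.222,0.036,0],0.2],[[0,0,-90],[0.222,0.036,0],0.2]]'
python3 -c "
from h import *
go(587,146,6,3.1416)"
```

```text
time: 11.15
tool_pos: [585.6, 150.3, 115.7]
tcp_rot: [3.141, -0.001, -3.14]
contact_force: [-0.1, 0.1, -0.3]
grip_width: 18.1
finger_force: 0.0
t 11.15 at [585.6 150.3 115.7] yaw -3.14 F [-0.1  0.1 -0.3] w 18.1
turn [ 0.01 -0.08  0.08] shift [-0.0015 -0.0043  0.1097]
```

```bash
python3 -m handwheel '[[[0,0,0],[-0.002,-0.004,0.04],0.2],[[0,0,0],[-0.002,-0.004,0.07],0.2],[[0,0,0],[-0.002,-0.004,0.09],0.2],[[0,0,0],[-0.002,-0.004,0.1],0.2],[[0,0,0],[-0.002,-0.004,0.109],0.2],[[0,0,0],[-0.002,-0.004,0.109],0.2],[[0,0,0],[-0.002,-0.004,0.109],0.2]]'
python3 -c "
from h import *
go(473,146,6,3.1416)"
```

```text
time: 11.85
tool_pos: [589.0, 145.8, 8.0]
tcp_rot: [3.141, 0.001, 3.141]
contact_force: [-0.4, -0.4, -0.0]
grip_width: 18.3
finger_force: 0.0
t 11.85 at [589.  145.8   8. ] yaw 3.141 F [-0.4 -0.4 -0. ] w 18.3
turn [ 0.01  0.08 -0.01] shift [0.116  0.0002 0.0019]
```

```bash
python3 -m handwheel '[[[0,0,0],[0.006,0,0.001],0.2],[[0,0,0],[0.012,0,0.001],0.2],[[0,0,0],[0.018,0,0.001],0.2],[[0,0,0],[0.025,0,0.001],0.2],[[0,0,0],[0.033,0,0.001],0.2],[[0,0,0],[0.041,0,0.001],0.2],[[0,0,0],[0.049,0,0.001],0.2],[[0,0,0],[0.057,0,0.001],0.2],[[0,0,0],[0.065,0,0.001],0.2],[[0,0,0],[0.073,0,0.001],0.2],[[0,0,0],[0.081,0,0.001],0.2],[[0,0,0],[0.089,0,0.001],0.2]]'
python3 -m handwheel '[[[0,0,0],[0.008,0,0],0.2],[[0,0,0],[0.016,0,0],0.2],[[0,0,0],[0.022,0,0],0.2],[[0,0,0],[0.026,0,0],0.2],[[0,0,0],[0.028,0,0],0.2],[[0,0,0],[0.028,0,0],0.2]]'
python3 -m handwheel '[[[0,0,0],[-0.01,0,0],0.2],[[0,0,0],[-0.02,0,0],0.2],[[0,0,0],[-0.02,0,-0.05],0.2],[[0,0,0],[-0.02,0,-0.1],0.2],[[0,0,0],[-0.02,-0.05,-0.12],0.2],[[0,0,0],[-0.04,-0.1,-0.12],0.2],[[0,0,0],[-0.06,-0.15,-0.12],0.2],[[0,0,0],[-0.06,-0.2,-0.12],0.2],[[0,0,0],[-0.06,-0.25,-0.12],0.2],[[0,0,0],[-0.06,-0.28,-0.12],0.2],[[0,0,0],[-0.06,-0.28,-0.12],0.2]]'
python3 disc.py; python3 - <<'E'
from h import *
c=capture("top");cv2.imwrite("pics/end.png",c["image"][...,::-1])
E
```

```text
time: 13.05
tool_pos: [498.8, 145.6, 6.2]
tcp_rot: [3.141, 0.0, 3.142]
contact_force: [0.3, -0.5, -0.3]
grip_width: 18.1
finger_force: 0.1
time: 13.65
tool_pos: [471.3, 145.6, 6.3]
tcp_rot: [3.142, 0.0, -3.142]
contact_force: [0.4, 0.1, -0.1]
grip_width: 18.5
finger_force: 0.0
time: 14.75
tool_pos: [532.4, -140.0, 126.3]
tcp_rot: [-3.14, 0.002, 3.136]
contact_force: [0.0, 1.0, -0.3]
grip_width: 18.2
finger_force: 0.0
disc px 230.2 276.3 area 317 r 10.1 [442.6 146.2  12. ] z 11.3
```

View pics/end.png

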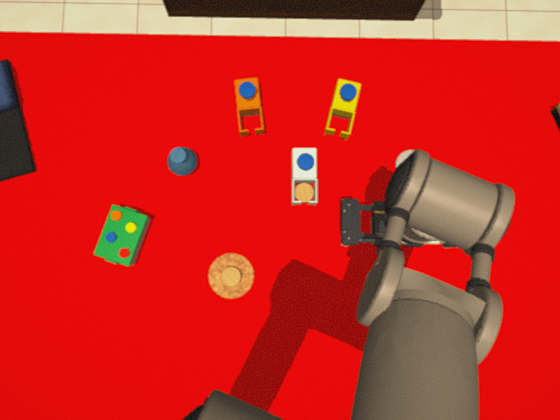

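The disc lies centred on the cork pad, at px (230,276) on the pad at (231,275). The vase and button box are where they were. The key hook is half hidden by the arm at (411,155), but nothing came near it. Handing in.

```bash
python3 -c "
from plant import close_job
print(close_job())"
```

```text
the job is handed in; nothing more can be done
None
```

The plunger was pressed fully once and came back up. The single ejected disc was pushed onto the cork pad, about 2 mm off centre by the last picture, and the job was handed in at about 15 s; no verdict was returned.

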